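# Two-part saucepan lid: cover the pan, take off the outer cover

## Task

Get the potatoes ready to simmer under the pierced inner lid: slide the saucepan across the hob, without lifting it, from the large ring to the small ring, centred there. Then carry the nested two-part lid over as one piece by the inner lid's stem, set it down on the saucepan without dropping it and let go. Finally grip the outer cover by its collar, lift it straight up off the inner lid, leaving the inner lid undisturbed in place on the pan, and finish while still holding the outer cover level in the air above the top of the stem; do not disturb the garlic press, the onion or the pepper mill.

Things in the scene. Friction and masses are not known exactly. Their poses are not given: they have to be found in the camera images.
- hob: fixed black glass hob, 340 (its x) x 370 (its y) x 6 mm thick, lying on the worktop; origin at the centre of its underside; z up. It carries the two printed rings side by side along its y, 170 mm apart; which ring is on which side varies
- ring_small: thin grey printed circle, 132 mm diameter with a small cross at the centre, flat on the hob: where the saucepan must go; origin at its centre on the glass (6 mm above the worktop)
- ring_large: thin grey printed circle, 176 mm diameter with a small cross at the centre, flat on the hob: where the saucepan stands at first; origin at its centre on the glass
- pan: loose steel saucepan, about 0.65 kg, outside diameter 140 mm, inside diameter 132 mm, rim 70 mm above its underside, mouth open; a straight black handle points along its own -x (roughly towards the robot). Origin at the centre of its underside, z up
- pan_handle (a point): point in the middle of the straight part of the saucepan's handle, 125 mm from the pan's axis, 55 mm above the pan's underside. The handle here is a bar 20 mm wide (pan's y) and 16 mm tall, running along the pan's x from 85 to 190 mm out
- inner_lid: loose steel inner lid, 0.25 kg: a plug 124 mm in diameter and 8 mm deep (chamfered foot) enters the pan's mouth; above it a flange 146 mm in diameter, 4 mm thick, rests on the rim; a raised disc of 100 mm diameter reaches 16 mm. Origin at the centre of the plug's underside, z up; seated it is 62 mm above the pan's origin. At first it lies on the board with the outer cover nested on it
- stem_top (a point): top of the inner lid's plain upright stem, 18 mm in diameter, on the lid's axis 96 mm above its origin. It stands 28 mm proud of the nested cover's collar. Lifting the stem lifts both lids together
- outer_lid: loose steel outer cover, 0.2 kg, a domed ring resting on the inner lid's flange: rim 120 mm in diameter, dome rising to 26 mm above the origin. Origin at the centre of its open underside, z up; nested, it is 12 mm above the inner lid's origin and must rise 84 mm to clear the stem
- collar_top (a point): centre of the top of the outer cover's upright round black collar, 56 mm above the cover's origin. The collar is 48 mm in outside diameter, 30 mm tall above the dome, with a 34 mm bore through which the inner lid's stem passes freely. Lifting the collar lifts the cover alone
- board: fixed wooden chopping board 360 (its x) x 240 (its y) x 18 mm thick, on which the nested lids stand; origin at the centre of its underside
- garlic_press: bystander: black garlic press 130 mm long (its y), 30 mm wide and high, lying at the far end of the chopping board; origin at the centre of its underside
- onion: bystander: peeled white onion 66 mm in diameter, 62 mm high, at the far end of the chopping board; origin at its underside
- pepper_mill: bystander: dark wooden pepper mill 54 mm in diameter, 137 mm high, standing on the hob near its far edge, beyond the gap between the rings; origin at its underside
Things that resemble listed ones, but are neither listed nor needed, are in the scene too. What is shaped like the inner_lid but turquoise or yellow is not meant.

How it is judged:
By the outcome, as a careful person would: the job done as asked, in the order asked, and still so for the second after the job is handed in, while the arm keeps its last pose, push and grip.
It also fails if it takes over 72 s, if anything falls off the work surface, if the arm or the gripper's body presses on something with over 40 N, if the wrist force passes 120 N, or if a joint passes its speed limit or range.

## Robot

A 6-joint arm with a two-finger parallel gripper is mounted at the origin on the work surface. World frame = base frame: x ahead of the robot, y to its left, z up, the work surface at z = 0. Lengths are in mm, angles in rad, forces in N, time in s.
With the tool pointing down it reaches from about 350 to 775 mm from the base axis. Payload 7.3 kg.
Tool frame: the origin (TCP) lies on the centre line of the jaws, within the pads' length; the fingertips stand finger_overhang ahead of it and the grasp point (between the pads) lies 8 mm behind it (finger_overhang is the distance from the TCP to the fingertips, in mm); z points along the fingers, y is the line along which they close (so a half turn about z gives the same grasp; the last joint's range is limited). The gripper opens to 92 mm and grips with 3 to 60 N. Pads are 19 mm wide; open, the fingers measure 130 mm over their backs; the gripper's body (75 mm by 190 mm) begins 47 mm behind the grasp point.
Start: joints at [-1.462, 0.342, 1.524, -0, 1.275, -0.146], TCP at [132.349, -508.063, 237.741] pointing down, gripper open.
Joint ranges: [-2.53, 2.53], [-0.77, 2.02], [0.04, 2.7], [-1, 4.14], [0.28, 2.66], [-3.11, 3.11]. Speed limits (rad/s): [2.57, 2.57, 3.14, 3.14, 3.14, 3.14].

## Interface

Orientations are given as [roll, pitch, yaw] about the fixed x, y, z axes, in that order (R = Rz(yaw) Ry(pitch) Rx(roll)).
In Python, from plant import get_obs, capture, close_job, finger_overhang gives the robot as it stands.
- The arm moves only by the shell command python3 -m inch 'ROWS'. ROWS is JSON, one flat list of numbers, 7 for each row, row after row: the turn, a rotation vector about the tool's x, y, z scaled (see below), then the shift along the tool's x, y, z scaled (see below), then the closure, from -1 (fully open) to 1 (shut). In form: [ax, ay, az, tx, ty, tz, gripper, ax, ay, az, tx, ty, tz, gripper, ...]. A call has 1 to 10 rows; each row shifts and turns the commanded pose from where the row before left it, along the tool's axes as they then stand; what a row does not reach is not made up. The controller multiplies each number of a shift by 0.8 m and each number of a turn by 1.5 rad. A row lasts 1/12 s, in which the tool goes at most 41.7 mm and 7.16 degrees, less where a joint would pass 70% of its speed; a pose out of reach is approached as far as the arm can. A call with a number of a shift or a turn outside -1 to 1 is refused whole. A call with a gripper value outside its range is refused whole. The fingers move at their own pace and stop on an object; the grip force is fixed at half the most. Time passes only in rows, so rows that do not move let the fingers close. It gives the time, the measured TCP pose, the force, the opening and the grip force at its end, in the units of the state.
- get_obs(): the state, without advancing time (a new reading comes with each control period).
- capture(name): name is "scene" or "top" or "wrist"; returns a dict with "image" (480x640x3 uint8, red, green, blue), "mtx" (3x3 intrinsics, pixels), "pose" (4x4, takes a point from camera to world coordinates). Camera axes: x right, y up, looking along -z (the intrinsics and any distortion apply to the point x, -y, -z); pixel columns grow to the right and rows downward; lengths in mm; the calibration is good to about 2 mm. A picture is of the moment at which its call begins. There is no depth.
- close_job(): hands the job in; it is judged then, once.
The state is a dict: "time": time; "joint_positions": joint angles; "dq": joint speeds; "tau": joint torques, N m; "tool_pos": TCP position; "tcp_rot": TCP orientation; "contact_force": force on the tool from outside, world axes, zero at the start; "moment": the same for the moment, N m; "grip_width": finger opening in mm; "finger_force": force on a finger pad.
Only numpy, scipy, OpenCV 4.12 (cv2) and the standard library are available. Lean on these libraries where they do the work, as an engineer would, in place of code of your own. Each camera call takes 0.05 s, during which the arm holds its last target. There are 200 camera calls.

## Working session

There is one attempt and no reset: what is moved stays moved. The work goes in short steps, Python scripts to look and compute and a shell command to move; the robot and the scene stay as the last step left them, time stands still between calls to the robot, and variables do not carry over. Pictures are saved under pics/ and viewed, at most 11 in all, crops included, and the job is handed in when it is done.

```bash
ls; mkdir -p pics; python3 - <<'E'
from plant import *
import cv2,numpy as np
print(finger_overhang); print(get_obs())
for n in("scene","top"):
    c=capture(n); cv2.imwrite(f"pics/{n}0.png",c["image"][:,:,::-1]); print(n,c["mtx"].tolist(),np.round(c["pose"],3).tolist(),[k for k in c])
E
```

```text
pics
11.0
{'time': 0.0, 'joint_positions': array([-1.46200358e+00,  3.42732232e-01,  1.52503435e+00, -3.65333070e-07,
        1.27541434e+00, -1.46016088e-01]), 'dq': array([-8.47170262e-04,  1.12161619e-04,  9.24743300e-04, -5.94564232e-04,
        4.14896412e-04,  8.35520977e-05]), 'tau': array([ 1.71470623e-03, -4.31238556e+01, -2.44221443e+01,  7.20063108e-02,
        5.60368190e-02, -1.16550486e-04]), 'tool_pos': array([ 132.30072105, -507.63982818,  237.03397865]), 'tcp_rot': array([-3.14002124e+00, -2.30743881e-04,  2.54808765e-01]), 'contact_force': array([-0.25528671, -0.08706869,  0.96774307]), 'moment': array([ 0.01153128, -0.00531343, -0.03978523]), 'finger_force': 0.0, 'grip_width': 91.56542340464557}
scene [[460.27015976750255, 0.0, 316.8911803042329], [0.0, 460.27015976750255, 236.05673047881265], [0.0, 0.0, 1.0]] [[-0.333, -0.607, 0.721, 1142.596], [0.943, -0.219, 0.251, 170.407], [0.006, 0.764, 0.646, 712.419], [0.0, 0.0, 0.0, 1.0]] ['image', 'mtx', 'pose']
top [[591.9716620480913, 0.0, 323.58480127413327], [0.0, 591.9716620480913, 247.18356904984495], [0.0, 0.0, 1.0]] [[-0.022, 0.989, -0.143, 248.807], [-0.999, -0.025, -0.02, -95.163], [-0.023, 0.143, 0.989, 1562.892], [0.0, 0.0, 0.0, 1.0]] ['image', 'mtx', 'pose']
```

View pics/scene0.png

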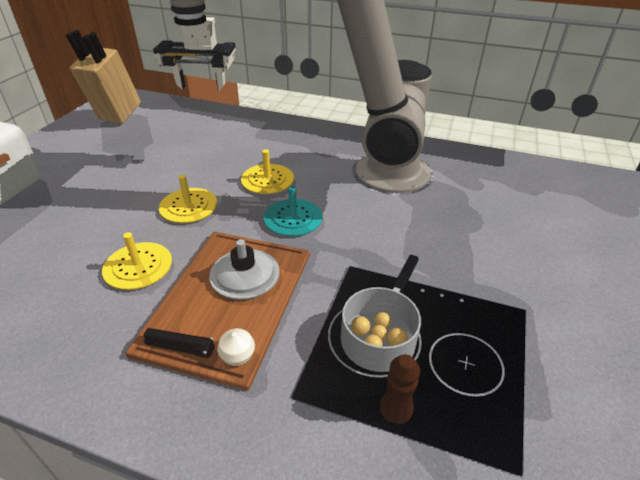

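View pics/top0.png

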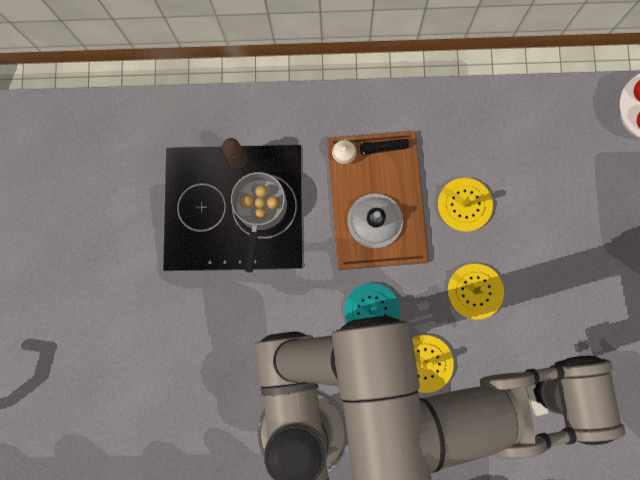

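The scene view shows the steel nested lid on the board, with its stem at (241,243). Lookalikes for the inner lid are yellow at (138,265), (188,205) and (267,177), and turquoise at (293,215). In the top view the lookalikes are yellow at (466,204), (476,291) and (428,363), and turquoise at (371,308). I choose the steel one, at top (376,218). The pan is at top (258,202) on the large ring, and the small ring's cross is at top (201,207).

```bash
cat > h.py <<'E'
import numpy as np,cv2
from plant import *
def ray(c,u,v):
    K=c["mtx"];d=np.array([(u-K[0,2])/K[0,0],-(v-K[1,2])/K[1,1],-1]);P=np.array(c["pose"])
    return P[:3,3],P[:3,:3]@d
def plane(c,u,v,z):
    o,d=ray(c,u,v);return o+d*(z-o[2])/d[2]
def proj(c,p):
    P=np.array(c["pose"]);q=P[:3,:3].T@(np.array(p)-P[:3,3]);K=c["mtx"]
    return K[0,2]+K[0,0]*q[0]/-q[2],K[1,2]-K[1,1]*q[1]/-q[2]
def tri(c1,p1,c2,p2):
    A=[];b=[]
    for c,p in((c1,p1),(c2,p2)):
        o,d=ray(c,*p);d/=np.linalg.norm(d);M=np.eye(3)-np.outer(d,d);A.append(M);b.append(M@o)
    return np.linalg.lstsq(np.vstack(A),np.hstack(b),rcond=None)[0]
E
python3 - <<'E'
from h import *
t=capture("top");s=capture("scene")
it,is_=t["image"][:,:,::-1],s["image"][:,:,::-1]
print("ring",plane(t,201,207.5,6),plane(s,466.5,363,6))
print("stem",tri(t,(376,215),s,(241,241)))
a=cv2.resize(it[130:280,160:310],(400,400),interpolation=cv2.INTER_CUBIC)
b=cv2.resize(it[180:260,336:416],(400,400),interpolation=cv2.INTER_CUBIC)
e=cv2.resize(is_[225:305,200:290],(400,200+0),interpolation=cv2.INTER_CUBIC) if 0 else None
cv2.imwrite("pics/crop1.png",np.hstack([a,b]))
a=cv2.resize(is_[250:400,320:520],(500,375),interpolation=cv2.INTER_CUBIC)
b=cv2.resize(is_[232:307,205:265],(300,375),interpolation=cv2.INTER_CUBIC)
cv2.imwrite("pics/crop2.png",np.hstack([a,b]))
E
```

```text
ring [590.98285406 264.09833135   6.        ] [595.05278198 266.35548654   6.        ]
stem [ 537.2237872  -199.33226578  112.01387527]
```

View pics/crop1.png

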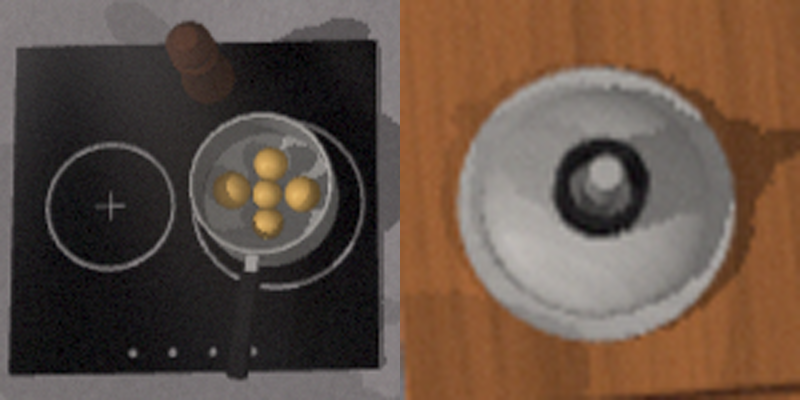

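View pics/crop2.png

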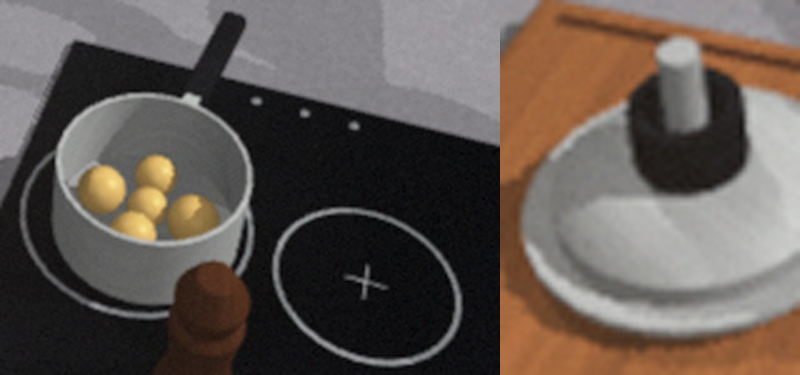

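The crops confirm the steel lid with a black collar, stem top at top (376.8,214.4) and scene (241,241). The pan rim is centred at top (257.7,198.8), the handle runs from top (254.5,229) to (249,270), and the cross is at top (201.2,207.2).

```bash
python3 - <<'E'
from h import *
t=capture("top");s=capture("scene")
print("ring",plane(t,201.25,207.25,6),plane(s,320+367/2.5,250+282/2.5,6))
print("pan",plane(t,257.7,198.8,76),plane(s,381.4,317.6,76))
h1,h2=plane(t,254.5,229,70),plane(t,248.9,270,69)
print("handle",h1,h2,np.arctan2(*(h1-h2)[1::-1]))
s1=plane(s,320+200/2.5,250+92/2.5,69);s2=plane(s,320+233/2.5,250+18/2.5,69)
print("handle scene",s1,s2,np.arctan2(*(s1-s2)[1::-1]))
print("stem",plane(t,376.8,214.4,114),plane(s,241,241.2,114))
print("lid flange", plane(t,336+(457+737)/2/5-80,180+(66+342)/2/5,28))
# hob edges top: TL(17,48) TR(376,41) BR(379,367) BL(10,373)
for p in((17,48),(376,41),(379,367),(10,373)): print(plane(t,160+p[0]/2.667,130+p[1]/2.667,6)[:2])
print("mill",plane(t,160+188/2.667,130+37/2.667,137+6),plane(s,320+208/2.5,250+272/2.5,140))
E
```

```text
ring [591.65310078 263.42620971   6.        ] [594.43970109 266.82277016   6.        ]
pan [594.54619571 101.38544479  76.        ] [603.73556045 105.20219302  76.        ]
handle [516.88042121 110.8795053   70.        ] [411.56113621 125.83978011  69.        ] -0.14110289751530475
handle scene [511.66171453 120.53053935  69.        ] [419.8693447  129.16892452  69.        ] -0.09383152960725884
stem [ 537.95686438 -200.52026034  114.        ] [ 539.97559355 -198.60333331  114.        ]
lid flange [ 538.0695467  -202.50244906   28.        ]
[760.05119683 360.79755434]
[756.67777676  -8.62177577]
[421.3617491   -6.11687288]
[424.31690251 362.32184432]
mill [721.02939847 159.7984547  143.        ] [722.86905427 159.85276782 140.        ]
```

```bash
cat > to.py <<'E'
# usage: to.py x y z yaw -> remaining shift/turn in tool axes and row units
import sys; from h import *
from scipy.spatial.transform import Rotation as R
o=get_obs();x=list(map(float,sys.argv[1:5]))
Q=R.from_euler('xyz',o["tcp_rot"]);G=R.from_euler('xyz',[np.pi,0,x[3]])
d=Q.inv().apply(np.array(x[:3])-o["tool_pos"]);r=(Q.inv()*G).as_rotvec()
print("t",round(o["time"],2),"at",o["tool_pos"].round(1),o["tcp_rot"].round(3),"w",round(o["grip_width"],1),"f",o["contact_force"].round(1),round(o["finger_force"],1))
print("turn",(r/1.5).round(4),"shift",(d/800).round(4),"mm",d.round(1))
E
python3 -m inch '[0,0,0,0.037,-0.0152,0,-1,0,0,0,0.037,-0.0152,0,-1,0,0,0,0.037,-0.0152,0,-1,0,0,0,0.037,-0.0152,0,-1,0,0,0,0.037,-0.0152,0,-1,0,0,0,0.037,-0.0152,0,-1,0,0,0,0.037,-0.0152,0,-1,0,0,0,0.037,-0.0152,0,-1]'
python3 -m inch '[0,0,0,0.037,-0.0152,0,-1,0,0,0,0.037,-0.0152,0,-1,0,0,0,0.037,-0.0152,0,-1,0,0,0,0.037,-0.0152,0,-1,0,0,0,0.037,-0.0152,0,-1,0,0,0,0.037,-0.0152,0,-1,0,0,0,0.037,-0.0152,0,-1,0,0,0,0.037,-0.0152,0,-1,0,0,0,0,0,0,-1]'
python3 to.py 540 -200 237 -0.12
```

```text
time: 0.97
tool_pos: [338.0, -353.1, 237.8]
tcp_rot: [3.141, -0.0, 0.255]
contact_force: [0.1, -0.3, -1.0]
grip_width: 91.8
finger_force: 0.0
time: 1.72
tool_pos: [545.0, -196.9, 237.3]
tcp_rot: [-3.141, -0.002, 0.259]
contact_force: [-0.7, 0.3, 0.2]
grip_width: 91.8
finger_force: 0.0
t 1.72 at [ 545.  -196.9  237.3] [-3.141e+00 -2.000e-03  2.590e-01] w 91.8 f [-0.7  0.3  0.2] 0.0
turn [-0.0008 -0.0012  0.2526] shift [-0.0071  0.0022  0.0003] mm [-5.7  1.7  0.3]
```

```bash
python3 -m inch '[0,0,0.063,0,0,0,-1,0,0,0.063,0,0,0,-1,0,0,0.063,0,0,0,-1,0,0,0.063,0,0,0,-1,0,0,0,0,0,0,-1]' >/dev/null
python3 - <<'E'
from h import *
c=capture("wrist");cv2.imwrite("pics/w1.png",c["image"][:,:,::-1]);np.savez("w1.npz",**c)
E
python3 -m inch '[0,0,0,-0.0136,-0.0379,0,-1,0,0,0,-0.0136,-0.0379,0,-1,0,0,0,-0.0136,-0.0379,0,-1,0,0,0,-0.0136,-0.0379,0,-1,0,0,0,-0.0136,-0.0379,0,-1,0,0,0,-0.0136,-0.0379,0,-1,0,0,0,-0.0136,-0.0379,0,-1,0,0,0,-0.0136,-0.0379,0,-1,0,0,0,-0.0136,-0.0379,0,-1,0,0,0,-0.0136,-0.0379,0,-1]' >/dev/null
python3 -m inch '[0,0,0,0,0,0,-1,0,0,0,0,0,0,-1]'>/dev/null
python3 to.py 473 117 150 -0.12
python3 - <<'E'
from h import *
c=capture("wrist");np.savez("w2.npz",**c)
a=np.load("w1.npz");cv2.imwrite("pics/w12.png",np.hstack([cv2.resize(a["image"],(400,300)),cv2.resize(c["image"],(400,300))])[:,:,::-1])
E
```

```text
t 3.18 at [470.5 114.8 237.8] [ 3.141 -0.    -0.117] w 91.9 f [ 0.5 -0.2 -0.2] 0.0
turn [ 0.0002 -0.0002  0.0017] shift [ 0.0028 -0.0031  0.1098] mm [ 2.3 -2.5 87.8]
```

View pics/w12.png

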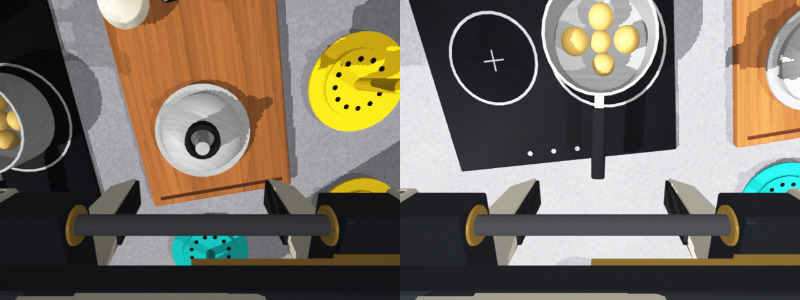

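Left: stem top at about (408,294) in full-size pixels. Right: handle from about (398,205) to (396,352), cross at (186,121), and the pan rim spans x from 284 to 518.

```bash
python3 - <<'E'
from h import *
a=dict(np.load("w1.npz"));c=dict(np.load("w2.npz"))
h1=plane(c,398,210,69);h2=plane(c,396.5,352,69)
print("handle",h1,h2,np.arctan2(*(h1-h2)[1::-1]))
print("cross",plane(c,186,121,6)); 
print("stem",plane(a,408,296,114))
# stem top bright blob, rim by hough
g=cv2.cvtColor(c["image"],cv2.COLOR_RGB2GRAY);
r=cv2.HoughCircles(g[:230,240:560],cv2.HOUGH_GRADIENT_ALT,1.5,50,param1=200,param2=.5,minRadius=90,maxRadius=140)
print(r)
if r is not None:
    for q in r[0]: print(plane(c,q[0]+240,q[1],76), np.linalg.norm(plane(c,q[0]+240+q[2],q[1],76)-plane(c,q[0]+240,q[1],76)))
s=g[240:300,180:200] 
row=lambda v:np.where(g[v,370:430]<60)[0][[0,-1]]+370
for v in(325,335,345): print(v,row(v),c["image"][v,370:430:6,0])
# small ring fit
m=(g>120).astype(np.uint8);m[:,:80]=0;m[:,285:]=0;m[230:]=0
cs,_=cv2.findContours(m,cv2.RETR_LIST,cv2.CHAIN_APPROX_NONE)
for k in cs:
    if len(k)>150: e=cv2.fitEllipse(k);print("ell",e,plane(c,*e[0],6))
E
```

```text
handle [473.05197142  50.94033965  69.        ] [333.36706786  60.86676488  69.        ] -0.07094371780010836
cross [568.5707397  235.94394737   6.        ]
stem [ 484.26963324 -259.8713537   114.        ]
[[[84.      58.5     97.64829]]]
[596.49661245  99.85485637  76.        ] 72.68864119255753
325 [422 429] [231 232 231 232 231 234 232 229 234  42]
335 [427 429] [231 234 233 231 233 231 235 230 233 234]Traceback (most recent call last):
  File "<stdin>", line 15, in <module>
  File "<stdin>", line 14, in <lambda>
IndexError: index 0 is out of bounds for axis 0 with size 0
```

```bash
python3 - <<'E'
from h import *
a=dict(np.load("w1.npz"));c=dict(np.load("w2.npz"))
g=cv2.cvtColor(c["image"],cv2.COLOR_RGB2GRAY)
for v in(270,276,282):
    x=np.where(g[v,290:345]<70)[0]+290
    if len(x): print(v,x[0],x[-1],plane(c,(x[0]+x[-1])/2,v,69)[:2])
h1=plane(c,319,168,69);h2=plane(c,317,280,69)
print("handle",h1,h2,np.arctan2(*(h1-h2)[1::-1]))
print("cross",plane(c,149,97.6,6)[:2]); print("stem",plane(a,325,237,114)[:2])
m=(g>120).astype(np.uint8);m[:,:70]=0;m[:,225:]=0;m[200:]=0
cs,_=cv2.findContours(m,cv2.RETR_LIST,cv2.CHAIN_APPROX_NONE)
for k in cs:
    if len(k)>150: e=cv2.fitEllipse(k);print("ell",np.round(e[0]+e[1]),plane(c,*e[0],6)[:2])
ga=cv2.cvtColor(a["image"],cv2.COLOR_RGB2GRAY)
d=(ga[190:260,290:360]<50).astype(np.uint8)
cs,_=cv2.findContours(d,cv2.RETR_EXTERNAL,cv2.CHAIN_APPROX_NONE);k=max(cs,key=cv2.contourArea);e=cv2.fitEllipse(k)
print("collar",e,plane(a,e[0][0]+290,e[0][1]+190,80)[:2])
print("pose",c["pose"].round(3))
E
```

```text
270 307 326 [426.77626531 126.9161083 ]
276 307 326 [421.01213415 127.63986503]
282 307 326 [415.18879589 128.37105592]
handle [516.26682068 113.59744411  69.        ] [417.08262935 127.67700127  69.        ] -0.14101151164253456
cross [593.24076203 265.70690848]
stem [ 540.71713564 -201.26989602]
ell [149.  93. 127. 148.] [597.3963189  264.66943239]
ell [149.  93. 135. 157.] [597.58590181 264.59941453]
collar ((33.74884033203125, 33.83186721801758), (55.25264358520508, 59.818233489990234), 0.20272739231586456) [ 542.06744853 -200.52158839]
pose [[-1.19000e-01  9.48000e-01  2.97000e-01  5.50916e+02]
 [-9.93000e-01 -1.14000e-01 -3.60000e-02  1.05749e+02]
 [-1.00000e-03 -2.99000e-01  9.54000e-01  3.85622e+02]
 [ 0.00000e+00  0.00000e+00  0.00000e+00  1.00000e+00]]
```

```bash
python3 to.py 473 119.7 54 -0.14
```

```text
t 3.23 at [470.9 113.8 237.8] [ 3.141 -0.    -0.12 ] w 92.0 f [ 0.2 -0.4  0.5] 0.0
turn [ 0.0003 -0.0003  0.0135] shift [ 0.0017 -0.0077  0.2297] mm [  1.3  -6.2 183.8]
```

```bash
python3 -m inch '[0,0,0.0135,0.0017,-0.0077,0.025,-1,0,0,0,0,0,0.03,-1,0,0,0,0,0,0.03,-1,0,0,0,0,0,0.03,-1,0,0,0,0,0,0.03,-1,0,0,0,0,0,0.03,-1,0,0,0,0,0,0.025,-1,0,0,0,0,0,0.02,-1,0,0,0,0,0,0.0097,-1,0,0,0,0,0,0,-1]' >/dev/null
python3 to.py 473 119.7 54 -0.14
python3 -m inch '[0,0,0,0,0,0,0,0,0,0,0,0,0,0.5,0,0,0,0,0,0,1,0,0,0,0,0,0,1,0,0,0,0,0,0,1,0,0,0,0,0,0,1]'
python3 -m inch '[0,0,0,0,0,0,1,0,0,0,0,0,0,1,0,0,0,0,0,0,1,0,0,0,0,0,0,1]'
```

```text
t 4.07 at [472.4 118.5  52.4] [ 3.141e+00  3.000e-03 -1.440e-01] w 91.6 f [-0.8 -0.2  0.4] 0.0
turn [ 0.0007  0.0021 -0.0028] shift [ 0.0005 -0.0016 -0.002 ] mm [ 0.4 -1.3 -1.6]
time: 4.57
tool_pos: [473.2, 119.9, 54.4]
tcp_rot: [-3.141, -0.001, -0.143]
contact_force: [0.6, -0.1, 0.8]
grip_width: 56.5
finger_force: 0.0
time: 4.9
tool_pos: [473.0, 119.8, 53.9]
tcp_rot: [3.141, -0.0, -0.143]
contact_force: [-0.2, 1.0, 0.9]
grip_width: 30.1
finger_force: 0.0
```

```bash
python3 -m inch '[0,0,0,0,0,0,1,0,0,0,0,0,0,1,0,0,0,0,0,0,1,0,0,0,0,0,0,1]'; python3 to.py 469.7 284 54 -0.14
python3 - <<'E'
from h import *
c=capture("wrist");np.savez("w3.npz",**c);g=cv2.cvtColor(c["image"],cv2.COLOR_RGB2GRAY)
r=cv2.HoughCircles(g,cv2.HOUGH_GRADIENT_ALT,1.5,50,param1=200,param2=.5,minRadius=120,maxRadius=300);print(r)
t=capture("top");a=cv2.resize(t["image"][130:280,160:310],(400,400));b=cv2.resize(c["image"],(400,300));b=np.vstack([b,np.zeros((100,400,3),np.uint8)])
cv2.imwrite("pics/g1.png",np.hstack([a,b])[:,:,::-1])
E
```

```text
time: 5.23
tool_pos: [473.0, 119.8, 53.9]
tcp_rot: [3.141, 0.0, -0.143]
contact_force: [-0.0, 0.2, -0.4]
grip_width: 19.5
finger_force: 30.0
t 5.23 at [473.  119.8  53.9] [ 3.141  0.    -0.143] w 19.5 f [-0.   0.2 -0.4] 30.0
turn [ 0.0001  0.0001 -0.0022] shift [-3.340e-02 -2.026e-01 -2.000e-04] mm [-2.670e+01 -1.621e+02 -1.000e-01]
None
```

```bash
python3 -m inch '[0,0,0,-0.0008,-0.005,0,1,0,0,0,-0.0016,-0.01,0,1,0,0,0,-0.0016,-0.01,0,1,0,0,0,-0.0016,-0.01,0,1,0,0,0,-0.0016,-0.01,0,1,0,0,0,-0.0016,-0.01,0,1,0,0,0,-0.0016,-0.01,0,1,0,0,0,-0.0016,-0.01,0,1,0,0,0,-0.0016,-0.01,0,1,0,0,0,-0.0016,-0.01,0,1]'
python3 -m inch '[0,0,0,-0.0017,-0.01,0,1,0,0,0,-0.0017,-0.01,0,1,0,0,0,-0.0017,-0.01,0,1,0,0,0,-0.0017,-0.01,0,1,0,0,0,-0.0017,-0.01,0,1,0,0,0,-0.0017,-0.01,0,1,0,0,0,-0.0017,-0.01,0,1,0,0,0,-0.0017,-0.01,0,1,0,0,0,-0.0017,-0.01,0,1,0,0,0,-0.0017,-0.01,0,1]'
python3 -m inch '[0,0,0,-0.0012,-0.0076,0,1,0,0,0,0,0,0,1,0,0,0,0,0,0,1]'
python3 to.py 469.7 284 54 -0.143
python3 - <<'E'
from h import *
c=capture("wrist");np.savez("w4.npz",**c)
t=capture("top");s=capture("scene");np.savez("t4.npz",**t);np.savez("s4.npz",**s)
a=cv2.resize(t["image"][150:270,160:280],(300,300),interpolation=cv2.INTER_CUBIC);b=cv2.resize(c["image"],(400,300));d=cv2.resize(s["image"][270:420,380:540],(320,300),interpolation=cv2.INTER_CUBIC)
cv2.imwrite("pics/g4.png",np.vstack([np.hstack([a,d]),np.hstack([b,np.zeros((300,220,3),np.uint8)])])[:,:,::-1])
E
```

```text
time: 6.17
tool_pos: [471.7, 197.4, 53.9]
tcp_rot: [3.141, 0.0, -0.144]
contact_force: [1.0, -5.1, 0.9]
grip_width: 19.8
finger_force: 30.3
time: 7.0
tool_pos: [469.5, 278.3, 53.9]
tcp_rot: [3.141, 0.001, -0.144]
contact_force: [-0.4, -6.8, 1.6]
grip_width: 19.9
finger_force: 30.3
time: 7.25
tool_pos: [469.3, 285.0, 53.9]
tcp_rot: [-3.141, 0.0, -0.142]
contact_force: [-0.9, 1.9, 0.9]
grip_width: 19.7
finger_force: 30.0
t 7.25 at [469.3 285.   53.9] [-3.141  0.    -0.142] w 19.7 f [-0.9  1.9  0.9] 30.0
turn [-0.0004  0.0002  0.0005] shift [ 0.0007  0.0012 -0.0001] mm [ 0.5  0.9 -0.1]
```

View pics/g4.png

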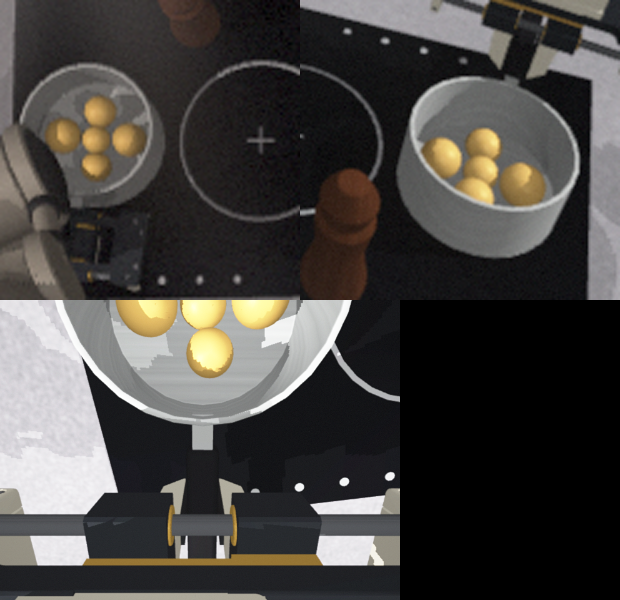

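The pan is on the small ring and covers it, still upright with the handle in the gripper. The large ring's cross is now visible at top (264,206.4), which helps as a reference.

```bash
cat > rim.py <<'E'
from h import *
from scipy.optimize import least_squares
def fit(P,r=70):
    f=lambda q:np.hypot(P[:,0]-q[0],P[:,1]-q[1])-r
    s=least_squares(f,[P[:,0].mean()+20,P[:,1].mean()],loss="soft_l1");return s.x,np.abs(f(s.x)).mean()
def wrist(c,z=76,v1=205):
    g=cv2.cvtColor(c["image"],cv2.COLOR_RGB2GRAY);P=[]
    for u in list(range(150,300,4))+list(range(350,500,4)):
        k=np.where(g[:v1,u]>150)[0]
        if len(k): P.append(plane(c,u,k[-1]+.5,z)[:2])
    return fit(np.array(P))
def cam(c,c0,angs,z=76,thr=80,R0=60,R1=80):
    g=cv2.GaussianBlur(cv2.cvtColor(c["image"],cv2.COLOR_RGB2GRAY),(3,3),0).astype(float);P=[]
    for a in angs:
        rr=np.arange(R0,R1,.5);pp=[np.array(c0)+r*np.array([np.cos(a),np.sin(a)]) for r in rr]
        I=[cv2.getRectSubPix(g.astype(np.float32),(1,1),proj(c,[*p,z]))[0,0] for p in pp]
        i=np.argmin(np.diff(I));P.append(pp[i])
    return fit(np.array(P))
E
python3 - <<'E'
from rim import *
w=dict(np.load("w4.npz"));t=dict(np.load("t4.npz"));s=dict(np.load("s4.npz"))
print("wrist",wrist(w))
print("top far",cam(t,(594,266),np.radians(np.arange(-70,130,5))))
print("scene far",cam(s,(594,266),np.radians(np.r_[100:160:5,185:290:5])))
L=plane(t,160+260.5/2.5,150+140.5/2.5,6);print("large cross",L)
# small ring circle from earlier w2 & fresh top0
c=dict(np.load("w2.npz"));g=cv2.cvtColor(c["image"],cv2.COLOR_RGB2GRAY)
m=(g>120).astype(np.uint8);m[:,:70]=0;m[:,225:]=0;m[200:]=0
cs,_=cv2.findContours(m,cv2.RETR_LIST,cv2.CHAIN_APPROX_NONE)
for k in cs:
    if len(k)>150: print("ring w2",fit(np.array([plane(c,*p[0],6)[:2] for p in k]),66))
c2=dict(t);c2["image"]=cv2.imread("pics/top0.png")[:,:,::-1]
c3=dict(s);c3["image"]=cv2.imread("pics/scene0.png")[:,:,::-1]
for q in(c2,c3):
    g=cv2.cvtColor(q["image"],cv2.COLOR_RGB2GRAY);u,v=map(int,proj(q,(593,265,6)));x0=u-60;x1=u+(30 if q is c2 else 60)
    m=np.zeros_like(g);m[v-50:v+50,x0:x1]=g[v-50:v+50,x0:x1]>70
    P=np.array([plane(q,*p[::-1],6)[:2] for p in np.argwhere(m)]);d=np.hypot(*(P-[593,265]).T);P=P[(d>56)&(d<74)];print("ring",len(P),fit(P,65.5))
print("pan before: top",cam(c2,(596,101),np.radians(np.arange(-30,90,5))),"scene",cam(c3,(598,103),np.radians(np.r_[100:160:5,185:230:5])))
E
```

```text
wrist (array([594.37915063, 267.12384112]), np.float64(1.0105214237255284))
top far (array([592.28343108, 267.39207014]), np.float64(1.7176461903351232))
scene far (array([595.60169048, 267.87205233]), np.float64(0.49750475162461655))
large cross [589.98102054  93.22047191   6.        ]
ring w2 (array([591.60686761, 265.38421114]), np.float64(3.7016629165075376))
ring w2 (array([593.94767296, 265.04294484]), np.float64(0.21427204270201614))
ring 253 (array([592.6209945 , 264.30533641]), np.float64(1.7554878775161564))
ring 551 (array([593.77062405, 265.01041223]), np.float64(1.7415852108516277))
pan before: top (array([706.70576214, 157.96075509]), np.float64(14.872561805246965)) scene (array([598.76133691, 102.96305306]), np.float64(0.353809328314833))
```

Pan sits about 2.2 mm too far in +y and 0.7 mm in +x relative to the ring, so I nudge it and release.

```bash
python3 -m inch '[0,0,0,-0.0005,0.0029,0,1,0,0,0,0,0,0,1,0,0,0,0,0,0,1]' | sed -n 2,4p
python3 - <<'E'
from rim import *
w=capture("wrist");t=capture("top");s=capture("scene")
print("wrist",wrist(w));print("top far",cam(t,(594,266),np.radians(np.arange(-70,130,5))));print("scene far",cam(s,(594,266),np.radians(np.r_[100:160:5,185:290:5])))
E
python3 -m inch '[0,0,0,0,0,0,0,0,0,0,0,0,0,-1,0,0,0,0,0,0,-1,0,0,0,0,0,0,-1,0,0,0,0,0,0,-1,0,0,0,0,0,0,-1,0,0,0,0,0,0,-1]' | sed -n 4,6p
python3 -m inch '[0,0,0,0,0,-0.01,-1,0,0,0,0,0,-0.03,-1,0,0,0,0,0,-0.04,-1,0,0,0,0,0,-0.04,-1,0,0,0,0,0,-0.04,-1,0,0,0,0,0,-0.04,-1,0,0,0,0,0,-0.03,-1,0,0,0,0,0,0,-1]' | sed -n 1,4p
python3 - <<'E'
from rim import *
w=capture("wrist");s=capture("scene");np.savez("w5.npz",**w)
print("scene far",cam(s,(594,266),np.radians(np.r_[100:160:5,185:290:5])))
E
python3 to.py 540.5 -200.5 238 -0.14
```

```text
tool_pos: [469.0, 281.9, 53.9]
tcp_rot: [-3.141, -0.0, -0.143]
contact_force: [-1.3, 3.0, -0.0]
wrist (array([594.31123125, 265.8944221 ]), np.float64(0.7014196103078545))
top far (array([592.19784219, 266.6978651 ]), np.float64(1.9460513774000756))
scene far (array([595.41349103, 266.66853072]), np.float64(0.4112485306837792))
contact_force: [0.6, 0.5, 0.3]
grip_width: 61.4
finger_force: 0.0
time: 9.05
tool_pos: [471.1, 282.8, 244.3]
tcp_rot: [-3.136, -0.009, -0.143]
contact_force: [0.5, -0.3, 0.7]
scene far (array([595.37986517, 266.73872528]), np.float64(0.3906793696302249))
t 9.15 at [469.2 281.9 239.2] [-3.14e+00 -2.00e-03 -1.43e-01] w 91.7 f [-0.2  0.7 -1.2] 0.0
turn [-0.0008 -0.0015 -0.0023] shift [0.1744 0.5841 0.0012] mm [139.5 467.3   1. ]
```

```bash
python3 -m inch '[0,0,0,0.0109,0.0365,0,-1,0,0,0,0.0109,0.0365,0,-1,0,0,0,0.0109,0.0365,0,-1,0,0,0,0.0109,0.0365,0,-1,0,0,0,0.0109,0.0365,0,-1,0,0,0,0.0109,0.0365,0,-1,0,0,0,0.0109,0.0365,0,-1,0,0,0,0.0109,0.0365,0,-1]' >/dev/null
python3 -m inch '[0,0,0,0.0109,0.0365,0,-1,0,0,0,0.0109,0.0365,0,-1,0,0,0,0.0109,0.0365,0,-1,0,0,0,0.0109,0.0365,0,-1,0,0,0,0.0109,0.0365,0,-1,0,0,0,0.0109,0.0365,0,-1,0,0,0,0.0109,0.0365,0,-1,0,0,0,0.0109,0.0365,0,-1,0,0,0,0,0,0,-1]' >/dev/null
python3 -m inch '[0,0,0,0,0,0.02,-1,0,0,0,0,0,0.03,-1,0,0,0,0,0,0.03,-1,0,0,0,0,0,0.02,-1,0,0,0,0,0,0,-1,0,0,0,0,0,0,-1]' >/dev/null
python3 to.py 540.5 -200.5 100 -0.14
python3 - <<'E'
from h import *
c=capture("wrist");np.savez("w6.npz",**c);print("expected px",proj(c,(540.5,-200.5,114)),"tcp proj", proj(c,(*get_obs()["tool_pos"][:2],114)))
cv2.imwrite("pics/w6.png",c["image"][:,:,::-1])
E
```

```text
t 11.07 at [ 539.4 -199.7  156.6] [-3.14   0.004 -0.143] w 91.9 f [-0.4 -0.1  0.4] 0.0
turn [-0.0008  0.0024 -0.0021] shift [0.0017 0.0008 0.0708] mm [ 1.4  0.7 56.6]
expected px (np.float64(325.67566682148487), np.float64(276.85780986524213)) tcp proj (np.float64(325.1584835245518), np.float64(277.34335329612014))
```

View pics/w6.png

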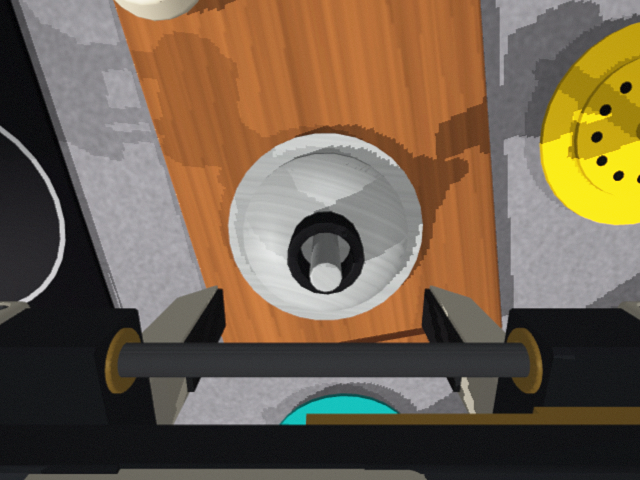

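The stem top is at (326,277), where I predicted it at (325.7,276.9), centred between the fingers. Descending to grip the stem.

```bash
python3 -m inch '[0,0,0,0.0015,0.0005,0.012,-1,0,0,0,0,0,0.02,-1,0,0,0,0,0,0.02,-1,0,0,0,0,0,0.013,-1,0,0,0,0,0,0.0045,-1,0,0,0,0,0,0,-1,0,0,0,0,0,0,-1]'
python3 to.py 540.5 -200.5 101 -0.14
python3 -m inch '[0,0,0,0,0,0,0,0,0,0,0,0,0,1,0,0,0,0,0,0,1,0,0,0,0,0,0,1,0,0,0,0,0,0,1,0,0,0,0,0,0,1,0,0,0,0,0,0,1,0,0,0,0,0,0,1]' >/dev/null
python3 -m inch '[0,0,0,0,0,0,1,0,0,0,0,0,0,1,0,0,0,0,0,0,1,0,0,0,0,0,0,1,0,0,0,0,0,0,1]'
```

```text
time: 11.7
tool_pos: [541.9, -201.3, 103.0]
tcp_rot: [3.141, -0.001, -0.143]
contact_force: [-0.4, -0.0, 0.3]
grip_width: 92.0
finger_force: 0.0
t 11.7 at [ 541.9 -201.3  103. ] [ 3.141e+00 -1.000e-03 -1.430e-01] w 92.0 f [-0.4 -0.   0.3] 0.0
turn [ 0.0003 -0.0007 -0.0023] shift [-0.0019 -0.0008  0.0025] mm [-1.5 -0.6  2. ]
time: 12.78
tool_pos: [541.4, -201.2, 102.3]
tcp_rot: [3.141, 0.0, -0.143]
contact_force: [-0.1, -0.3, 0.2]
grip_width: 17.2
finger_force: 30.0
```

```bash
python3 -m inch '[0,0,0,0,0,-0.004,1,0,0,0,0,0,-0.01,1,0,0,0,0,0,-0.02,1,0,0,0,0,0,-0.025,1,0,0,0,0,0,-0.025,1,0,0,0,0,0,-0.025,1,0,0,0,0,0,-0.025,1,0,0,0,0,0,-0.025,1,0,0,0,0,0,-0.016,1,0,0,0,0,0,-0.006,1]' >/dev/null
python3 -m inch '[0,0,0,0,0,0,1,0,0,0,0,0,0,1]'
python3 - <<'E'
from h import *
t=capture("wrist");s=capture("scene");p=get_obs()["tool_pos"]
u,v=map(int,proj(s,p));b=s["image"][max(v-90,0):v+110,u-100:u+100]
cv2.imwrite("pics/l1.png",np.hstack([cv2.resize(t["image"],(400,300)),cv2.resize(b,(300,300))])[:,:,::-1])
E
python3 to.py 594.5 266 250 -0.143
```

```text
time: 13.78
tool_pos: [541.0, -200.9, 246.5]
tcp_rot: [-3.141, 0.001, -0.143]
contact_force: [-0.2, 0.1, -5.8]
grip_width: 17.5
finger_force: 30.0
t 13.88 at [ 540.8 -200.8  245.8] [-3.141e+00  3.000e-03 -1.430e-01] w 16.8 f [-0.4  0.3 -4. ] 30.0
turn [-0.0006  0.0017 -0.0003] shift [-0.017  -0.5871 -0.0048] mm [ -13.6 -469.7   -3.8]
```

View pics/l1.png

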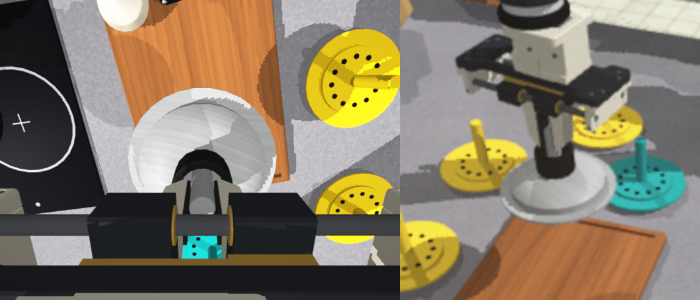

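Both lids are lifted together and level, with the flange edge in the wrist view at about x 128 to 277 and its top at y 88 (400-wide scale). Moving over the pan.

```bash
python3 -m inch '[0,0,0,-0.0004,-0.01,0,1,0,0,0,-0.0008,-0.02,0,1,0,0,0,-0.001,-0.03,0,1,0,0,0,-0.001,-0.034,0,1,0,0,0,-0.001,-0.034,0,1,0,0,0,-0.001,-0.034,0,1,0,0,0,-0.001,-0.034,0,1,0,0,0,-0.001,-0.034,0,1,0,0,0,-0.001,-0.034,0,1,0,0,0,-0.001,-0.034,0,1]' >/dev/null
python3 -m inch '[0,0,0,-0.001,-0.034,0,1,0,0,0,-0.001,-0.034,0,1,0,0,0,-0.001,-0.034,0,1,0,0,0,-0.001,-0.034,0,1,0,0,0,-0.001,-0.034,0,1,0,0,0,-0.001,-0.034,0,1,0,0,0,-0.001,-0.034,0,1,0,0,0,-0.001,-0.034,0,1,0,0,0,-0.0005,-0.02,0,1,0,0,0,-0.0004,-0.01,0,1]' >/dev/null
python3 -m inch '[0,0,0,0,0,0,1,0,0,0,0,0,0,1,0,0,0,0,0,0,1]' >/dev/null
python3 to.py 595 266 200 -0.143
python3 - <<'E'
from rim import *
o=get_obs();w=capture("wrist");s=capture("scene");t=capture("top");np.savez("w7.npz",**w)
z=o["tool_pos"][2]-72.3
P=np.array([plane(w,1.6*u,1.6*v,z)[:2] for u,v in((128,152),(277,150),(202,88))])
print("tool",o["tool_pos"],fit(P,73))
g=cam(w,o["tool_pos"][:2],np.radians(np.r_[-60:61:5]),z,R0=64,R1=82);print("flange wrist",g)
print("pan scene",cam(s,(595,266),np.radians(np.r_[185:290:5])))
a=cv2.resize(w["image"],(400,300));u,v=map(int,proj(s,(594,266,120)))
b=cv2.resize(s["image"][v-100:v+100,u-100:u+100],(300,300))
cv2.imwrite("pics/l2.png",np.hstack([a,b])[:,:,::-1])
E
```

```text
t 15.8 at [595.6 274.8 246.8] [ 3.141e+00  1.000e-03 -1.440e-01] w 17.1 f [-0.2 -0.  -3.9] 30.0
turn [ 0.0007  0.0004 -0.001 ] shift [0.0008 0.011  0.0585] mm [ 0.7  8.8 46.8]
tool [595.64671689 274.8422144  246.82845118] (array([594.34034613, 275.08278087]), np.float64(0.6545641059379458))
flange wrist (array([718.85715626, 275.33785319]), np.float64(16.230724664263153))
pan scene (array([595.30437071, 266.50245344]), np.float64(2.354816703393084))
```

```bash
python3 -m inch '[0,0,0,0.0002,0.0055,0,1,0,0,0,0,0.0054,0.005,1,0,0,0,0,0,0.015,1,0,0,0,0,0,0.02,1,0,0,0,0,0,0.02,1,0,0,0,0,0,0.02,1,0,0,0,0,0,0.014,1,0,0,0,0,0,0.007,1,0,0,0,0,0,0,1,0,0,0,0,0,0,1]' >/dev/null
python3 -m inch '[0,0,0,0,0,0,1]' >/dev/null
python3 to.py 595.8 266 152.3 -0.143
python3 - <<'E'
from rim import *
o=get_obs();s=capture("scene");t=capture("top");w=capture("wrist");z=o["tool_pos"][2]-72.3
print("pan top edge scene proj",proj(s,(594.5,266,76)))
u,v=map(int,proj(s,(594,266,100)))
b=cv2.resize(s["image"][v-60:v+60,u-60:u+60],(400,400),interpolation=cv2.INTER_CUBIC)
u,v=map(int,proj(t,(594,266,100)))
a=cv2.resize(w["image"],(400,300));a=np.vstack([a,np.zeros((100,400,3),np.uint8)])
cv2.imwrite("pics/l3.png",np.hstack([b,a])[:,:,::-1])
E
```

```text
t 16.87 at [595.3 267.5 167.5] [-3.141e+00 -2.000e-03 -1.440e-01] w 17.2 f [-0.1 -0.3 -5.1] 30.0
turn [-0.0005 -0.0013 -0.0003] shift [0.0009 0.0017 0.019 ] mm [ 0.7  1.4 15.2]
pan top edge scene proj (np.float64(475.19896310383047), np.float64(338.55410516876736))
```

View pics/l3.png

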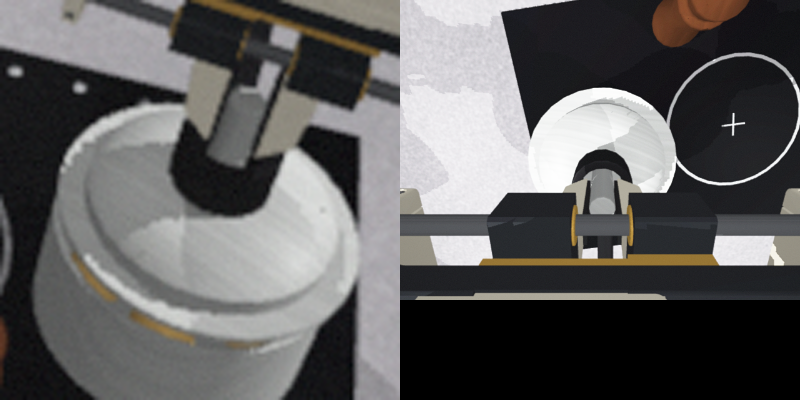

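The lid hovers just above the rim and concentric with it, potatoes showing through the gap at left (95,280) and (160,325). I lower it gently while watching the force.

```bash
python3 -m inch '[0,0,0,0.0009,0.0017,0.002,1,0,0,0,0,0,0.003,1,0,0,0,0,0,0.003,1,0,0,0,0,0,0.002,1,0,0,0,0,0,0,1,0,0,0,0,0,0,1]'
python3 -m inch '[0,0,0,0,0,0.002,1,0,0,0,0,0,0.002,1,0,0,0,0,0,0,1]'
python3 to.py 595.8 266 152.3 -0.143
```

```text
time: 17.52
tool_pos: [595.1, 265.9, 158.0]
tcp_rot: [3.141, 0.0, -0.143]
contact_force: [-0.0, -0.3, -4.6]
grip_width: 17.1
finger_force: 30.0
time: 17.77
tool_pos: [595.0, 265.9, 154.7]
tcp_rot: [3.141, 0.0, -0.143]
contact_force: [-0.1, 0.0, -4.6]
grip_width: 16.9
finger_force: 30.0
t 17.77 at [595.  265.9 154.7] [ 3.141  0.    -0.143] w 16.9 f [-0.1  0.  -4.6] 30.0
turn [ 0.0002  0.0003 -0.0003] shift [ 0.001  -0.0003  0.003 ] mm [ 0.8 -0.2  2.4]
```

```bash
python3 -m inch '[0,0,0,0,0,0.0012,1,0,0,0,0,0,0.0012,1,0,0,0,0,0,0,1]'
python3 -m inch '[0,0,0,0,0,0.0006,1,0,0,0,0,0,0,1]'
```

```text
time: 18.02
tool_pos: [595.1, 265.9, 153.0]
tcp_rot: [3.141, 0.0, -0.143]
contact_force: [-0.4, -0.0, -4.8]
grip_width: 17.1
finger_force: 30.0
time: 18.18
tool_pos: [595.2, 265.9, 152.7]
tcp_rot: [3.141, -0.0, -0.143]
contact_force: [-0.5, 0.4, -4.8]
grip_width: 17.4
finger_force: 30.0
```

```bash
python3 -m inch '[0,0,0,0,0,0.0007,1,0,0,0,0,0,0,1,0,0,0,0,0,0,1]'
python3 -m inch '[0,0,0,0,0,0.0007,1,0,0,0,0,0,0,1,0,0,0,0,0,0,1]'
```

```text
time: 18.43
tool_pos: [595.2, 265.9, 152.4]
tcp_rot: [-3.142, -0.0, -0.143]
contact_force: [-0.4, 0.4, -3.1]
grip_width: 17.4
finger_force: 30.0
time: 18.68
tool_pos: [595.2, 265.9, 152.3]
tcp_rot: [-3.141, -0.001, -0.143]
contact_force: [-2.1, -1.1, 2.7]
grip_width: 17.4
finger_force: 30.0
```

```bash
python3 -m inch '[0,0,0,0,0,0,0.6,0,0,0,0,0,0,-1,0,0,0,0,0,0,-1,0,0,0,0,0,0,-1,0,0,0,0,0,0,-1,0,0,0,0,0,0,-1,0,0,0,0,0,0,-1,0,0,0,0,0,0,-1,0,0,0,0,0,0,-1,0,0,0,0,0,0,-1]'
python3 - <<'E'
from h import *
o=get_obs();w=capture("wrist");s=capture("scene")
print("stem expected",proj(w,(594.3,266,164)))
u,v=map(int,proj(s,(594,266,100)))
b=cv2.resize(s["image"][v-60:v+60,u-60:u+60],(400,400),interpolation=cv2.INTER_CUBIC)
a=w["image"][130:450,160:480]
cv2.imwrite("pics/l4.png",np.hstack([b,cv2.resize(a,(400,400))])[:,:,::-1])
E
python3 to.py 595 266 120 -0.143
```

```text
time: 19.52
tool_pos: [595.2, 265.9, 151.6]
tcp_rot: [3.142, -0.0, -0.143]
contact_force: [-0.4, 0.1, -0.4]
grip_width: 74.0
finger_force: 0.0
stem expected (np.float64(324.84343986751793), np.float64(334.38785542610276))
t 19.62 at [595.2 265.9 151.6] [ 3.141 -0.    -0.143] w 81.8 f [-0.1 -0.1  0.8] 0.0
turn [ 0.0001 -0.     -0.0003] shift [-0.0002 -0.0001  0.0395] mm [-0.2 -0.1 31.6]
```

View pics/l4.png

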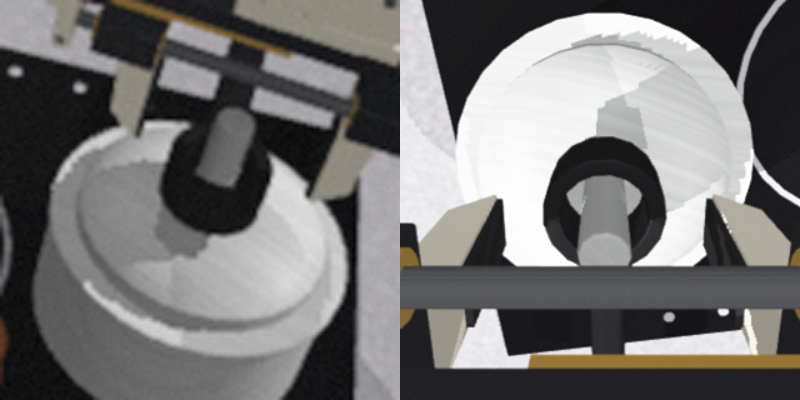

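The lid sits flush on the rim, with the stem and collar centred between the open fingers at crop x≈604. Descending to the collar.

```bash
python3 -m inch '[0,0,0,-0.0002,0,0.006,-1,0,0,0,0,0,0.01,-1,0,0,0,0,0,0.01,-1,0,0,0,0,0,0.008,-1,0,0,0,0,0,0.005,-1,0,0,0,0,0,0,-1,0,0,0,0,0,0,-1]'
python3 -m inch '[0,0,0,0,0,0,0.2,0,0,0,0,0,0,1,0,0,0,0,0,0,1,0,0,0,0,0,0,1,0,0,0,0,0,0,1,0,0,0,0,0,0,1,0,0,0,0,0,0,1,0,0,0,0,0,0,1,0,0,0,0,0,0,1,0,0,0,0,0,0,1]'
```

```text
time: 20.2
tool_pos: [594.9, 265.9, 120.0]
tcp_rot: [3.141, 0.001, -0.143]
contact_force: [0.1, 0.1, 0.1]
grip_width: 91.5
finger_force: 0.0
time: 21.03
tool_pos: [595.0, 265.9, 120.4]
tcp_rot: [3.142, -0.0, -0.143]
contact_force: [0.3, -0.2, 0.5]
grip_width: 47.8
finger_force: 30.0
```

```bash
python3 -m inch '[0,0,0,0,0,-0.003,1,0,0,0,0,0,-0.006,1,0,0,0,0,0,-0.01,1,0,0,0,0,0,-0.01,1,0,0,0,0,0,-0.01,1,0,0,0,0,0,-0.01,1,0,0,0,0,0,-0.01,1,0,0,0,0,0,-0.01,1,0,0,0,0,0,-0.01,1,0,0,0,0,0,-0.01,1]'
python3 -m inch '[0,0,0,0,0,-0.012,1,0,0,0,0,0,-0.012,1,0,0,0,0,0,-0.012,1,0,0,0,0,0,-0.011,1,0,0,0,0,0,-0.009,1,0,0,0,0,0,-0.005,1,0,0,0,0,0,0,1,0,0,0,0,0,0,1,0,0,0,0,0,0,1]'
python3 - <<'E'
from h import *
w=capture("wrist");s=capture("scene");u,v=map(int,proj(s,(594,266,140)))
b=cv2.resize(s["image"][v-110:v+110,u-110:u+110],(500,500),interpolation=cv2.INTER_CUBIC)
cv2.imwrite("pics/l5.png",b[:,:,::-1])
E
```

```text
time: 21.87
tool_pos: [595.0, 265.9, 192.5]
tcp_rot: [3.142, -0.0, -0.143]
contact_force: [-0.2, -0.0, -2.0]
grip_width: 47.5
finger_force: 30.0
time: 22.62
tool_pos: [594.7, 265.8, 239.7]
tcp_rot: [3.141, 0.001, -0.143]
contact_force: [0.6, 0.8, -2.3]
grip_width: 47.7
finger_force: 30.0
```

View pics/l5.png

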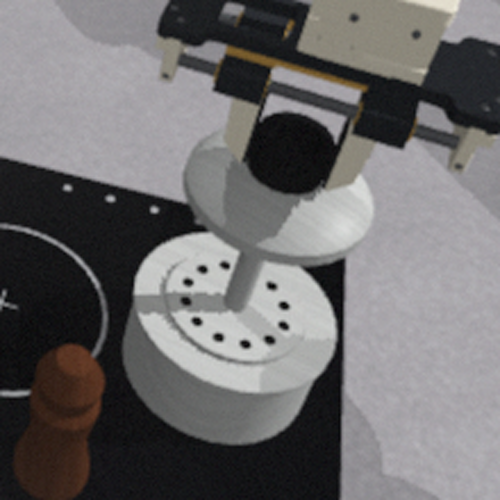

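The cover is held level at crop (280,200), 119 mm above its nested position. The pierced inner lid stays seated on the pan at (235,310).

```bash
python3 -c "
from plant import *
print(close_job())"
```

```text
the job is handed in; nothing more can be done
None
```

I handed the job in at about 23 s: the saucepan is within about 1–2 mm of the small ring's centre, the inner lid is seated on it, the outer cover is held level about 35 mm clear of the stem, and the bystanders were not touched.

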